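# Tighten and line up the castle nut of a panel stand

### The arm

A 7-joint arm with a two-finger parallel gripper is mounted at the origin on the work surface. World frame = base frame: x ahead of the robot, y to its left, z up, the work surface at z = 0. Lengths are in mm, angles in degrees, forces in N, time in s.
With the tool pointing down it reaches from about 350 to 900 mm from the base axis. Payload 19.9 kg.
Tool frame: the origin (TCP) lies where the fingers leave the gripper's body, on its centre line; the fingertips stand 97 mm ahead of it and the grasp point (between the pads) lies 78 mm ahead of it (robot.finger_overhang is the distance from the TCP to the fingertips, in mm); z points along the fingers, y is the line along which they close (so a half turn about z gives the same grasp; the last joint's range is limited). The gripper opens to 94 mm and grips with 3 to 60 N. Pads are 16 mm wide; open, the fingers measure 119 mm over their backs; the gripper's body (75 mm by 177 mm) begins 78 mm behind the grasp point.
Start: joints at [-69.586, 23.915, -0.59, 92.452, 0.269, 63.638, -3.037], TCP at [242.107, 576.188, 302.625] pointing down, gripper open.
Joint ranges: [-161.28, 161.28], [-22.2, 115.67], [-73.04, 71.86], [3.21, 147.25], [-68.34, 248.33], [10.77, 114.83], [-161.83, 161.83]. Speed limits (degrees/s): [108.29, 108.29, 136.94, 136.94, 172.46, 172.46, 172.46].

### API

Orientations are given as a 3x3 rotation matrix whose columns are the frame's x, y, z axes.
In Python, from rig import robot gives the robot as it stands.
- The arm moves only by the tool apply_moves, never from a script. Its argument "commands" is a list of rows, each a list of 3 entries, a list of its own where there are three numbers: the turn, a rotation vector about the tool's x, y, z in rad, then the shift along the tool's x, y, z in cm, then the opening, from 0 (shut) to 1 (fully open). In form: [[[rx, ry, rz], [x, y, z], hand], ...]. A call has 1 to 20 rows; each row is the pose to reach, as a shift and turn from the pose commanded when the call began, along the tool's axes at that moment; what a row does not reach only later rows make up. A row lasts 1/12 s, in which the tool goes at most 41.7 mm and 7.16 degrees, less where a joint would pass 70% of its speed; a pose out of reach is approached as far as the arm can. A call with a gripper value outside its range is refused whole. The fingers move at their own pace and stop on an object; the grip force is fixed at half the most. Time passes only in rows, so rows that repeat a pose let the fingers close. It gives the time, the measured TCP pose, the force, the opening and the grip force at its end, in the units of the state.
- robot.get_obs(): the state, without advancing time (a new reading comes with each control period).
- robot.camera(name): name is "side" or "top" or "wrist"; returns a dict with "frame" (480x640x3 uint8, blue, green, red), "K" (3x3 intrinsics, pixels), "world_from_camera" (4x4, takes a point from camera to world coordinates). Camera axes: x right, y down, z forward; pixel columns grow to the right and rows downward; lengths in mm; the calibration is good to about 2 mm. The wrist camera is an equidistant fisheye: a pixel r from the principal point sees the ray r / f radians off the axis. A picture is of the moment at which its call begins. There is no depth.
- robot.sign_off(): hands the job in; it is judged then, once.
Trained networks look in a picture, given as the dict that the camera call returned (one of the last four; its "shot" number tells which), for a name from the list of things; names that differ only in an ending like _2 or _b are one class to them, and where a whole thing is asked for, a point or a joint stands for the part that bears it (a point fixed in the world has none). Each returns a list of dicts, best first, with "p" (0 to 1); they miss things now and then, are a little off and sometimes report something else, mostly with a low value. They report only what shows in the picture. A call takes as long as a camera call.
- robot.recognise(label, picture): "position" ([x, y, z] in mm, in the coordinates of the camera as it stood for that picture, good to about 4 mm: the middle of the surface that is visible of it).
- robot.mark_of(label, picture): "position" ([x, y, z] in mm, in the coordinates of the camera as it stood for that picture, good to about 4 mm: a listed point, or the origin of a listed thing).
The state is a dict: "clock": time; "qpos": joint angles; "qvel": joint speeds; "joint_torque": joint torques, N m; "ee_pos": TCP position; "tool_rot": TCP orientation; "contact_force": force on the tool from outside, world axes, zero at the start; "torque": the same for the moment, N m; "gripper_width": opening from 0.0 (shut) to 1.0 (fully open); "gripper_force": force on a finger pad.
Only numpy, scipy, OpenCV 4.12 (cv2) and the standard library are available. Lean on these libraries where they do the work, as an engineer would, in place of code of your own. Each camera call takes 0.05 s, during which the arm holds its last target. There are 200 camera calls.

### The job

The veneered panel on the stand is held by a castle nut that is still loose. Tighten the nut (clockwise from above) until the ear on its flange reaches the small index block on the clamp plate, which is snug, then turn it a little further, only until the slot above the ear lines up with the cotter hole in the stud, so that a pin would go through; do not tighten beyond that. Let go of it and leave the tin, pot, sanding block and brush where they are.

Things in the scene. Friction and masses are not known exactly. Their poses are not given: they have to be found in the camera images.
- stand: Fixed holding stand, origin on the bench under the nut's axis, z up; its place and yaw vary. A dark wooden block 120 x 120 x 24 mm carries a veneered panel 8 mm thick (120 mm along x, 290 mm along y, a round opening of 80 mm at each end), and on it a round aluminium clamp plate of radius 56 mm, its top 36 mm above the bench.
- index (a point): Inner end of the index block: a dark block on the clamp plate, on the stand's +x axis, 43 to 55 mm from the nut's axis, 6 mm wide, 5 mm high. The point lies 43 mm from the axis, 41 mm above the bench; axes as the stand's.
- nut (a joint): Turn of the castle nut about its upright axis, rad, growing clockwise seen from above. 0 = snug: the ear points at the index block. It starts at -1.3 to -0.5 (ear anticlockwise of the block); range -1.6 to 2.2. A steady thread friction of about 0.15 N m, the same before and after snug; it stays where it is left and does not rise or sink.
- nut_top (a point): Point on the plain steel nut's axis level with its top, 77 mm above the bench. Hexagon 44 mm across flats, 51 mm across corners, from 41 to 77 mm above the bench; in the middle of each flat an upright slot 9 mm wide, cut 16 mm down from the top. It turns with the nut: x points along the ear and the slot above it, square to a flat; z up.
- nut_ear (a point): Tip of the nut's ear, 41 mm from the axis along the nut's x, 41 mm above the bench; axes as point nut_top. The ear is 8 mm wide and sticks out of the nut's round flange (radius 30 mm, from 36 to 41 mm above the bench), which lies below the hexagon.
- stud: Fixed threaded stud, radius 13 mm, on the nut's axis; origin at the nut's underside (36 mm above the bench), z up. Its cotter hole, 4.4 mm wide, runs right through along its x axis, 69 mm above the bench, at slot height. Its x lies 0.35 to 0.9 rad clockwise of the stand's x: that angle is the joint value at which the slot above the ear lines up.
- stud_end (a point): Centre of the stud's end, 86 mm above the bench, 9 mm above the nut. A dark saw line straight across the end shows the direction of the cotter hole (the stud's x axis).
- tin: Bystander: white square tin 65 x 100 mm, 125 mm high and 155 mm with its cap; origin at the centre of its underside.
- pot: Bystander: black plastic cup, 60 mm wide, 50 mm high; origin at the centre of its underside.
- block: Bystander: cork sanding block 110 x 60 x 35 mm; origin at the centre of its underside.
- brush: Bystander: brush 190 mm long lying flat, along its x axis; origin under its middle.

How it is judged:
By the outcome, as a careful person would: the job done as asked, in the order asked, and still so for the second after the job is handed in, with the robot touching nothing.
It also fails if it takes over 40 s, if anything falls off the work surface, if the arm or the gripper's body presses on something with over 40 N, if the wrist force passes 120 N, or if a joint passes its speed limit or range.

## Working session

There is one attempt and no reset: what is moved stays moved. The work goes in short steps, Python scripts to look and compute and a tool call to move; the robot and the scene stay as the last step left them, time stands still between calls to the robot, and variables do not carry over. Pictures are saved under pics/ and viewed, at most 10 in all, crops included, and the job is handed in when it is done.

Besides the shell and the picture viewer there is one more tool, called after ">>>" as name([rows], argument=value, ...), one row to a line, values as JSON. apply_moves: Moves the arm, as the interface text tells. Its arguments: {"type":"object","properties":{"commands":{"type":"array"}},"required":["commands"]}

```bash
mkdir -p pics
cat > h.py <<'E'
import numpy as np, cv2
from rig import robot
def w(c,p):
    T=np.array(c["world_from_camera"]);return T[:3,:3]@np.array(p)+T[:3,3]
def look(cam,names):
    c=robot.camera(cam)
    for n in names:
        for d in robot.mark_of(n,c)[:2]: print(cam,n,round(d["p"],2),w(c,d["position"]).round(1))
    return c
E
python3 - <<'E'
from h import *
N=["stand","index","nut_top","nut_ear","stud_end","tin","pot","block","brush"]
c=look("top",N);cv2.imwrite("pics/top0.png",c["frame"])
T=np.array(c["world_from_camera"]);print(T.round(3),c["K"])
s=look("side",N[:5]);cv2.imwrite("pics/side0.png",s["frame"])
o=robot.get_obs();print(o["clock"],o["ee_pos"],np.array(o["tool_rot"]).round(3),o["gripper_width"])
E
```

```text
top stand 0.78 [578.4  90.9  -1.6]
top index 0.61 [609.   62.6  38.4]
top nut_top 0.57 [577.   95.5  77.3]
top nut_ear 0.58 [621.2  91.2  40.7]
top stud_end 0.69 [575.7  92.6  83.6]
top tin 0.71 [ 429.  -140.9    2.1]
top pot 0.84 [ 7.316e+02  7.390e+01 -2.000e-01]
top block 0.6 [727.1 281.3   2.9]
top brush 0.96 [622.5 -52.1  -2.7]
[[ 2.100000e-02 -9.940000e-01  1.110000e-01  4.543590e+02]
 [-1.000000e+00 -1.900000e-02  2.000000e-02  2.943200e+01]
 [-1.700000e-02 -1.120000e-01 -9.940000e-01  1.265716e+03]
 [ 0.000000e+00  0.000000e+00  0.000000e+00  1.000000e+00]] [[597.46696178   0.         321.53633417]
 [  0.         597.46696178 240.25051515]
 [  0.           0.           1.        ]]
side stand 0.83 [578.8  86.    3.6]
side stand 0.51 [ 428.9 -140.5   -4.3]
side index 0.85 [609.7  59.8  37. ]
side index 0.51 [722.6 277.4  -2.7]
side nut_top 0.76 [583.2  88.8  76.3]
side nut_ear 0.69 [618.   90.8  38.8]
side stud_end 0.52 [576.3  87.   84.6]
0.8 [242.10718127 576.17160406 302.61878031] [[-0.922  0.387  0.   ]
 [ 0.387  0.922 -0.   ]
 [-0.    -0.    -1.   ]] 0.9957401132835519
```

Run:
```python
import cv2,numpy as np
a=cv2.imread("pics/top0.png");b=cv2.imread("pics/side0.png")
cv2.imwrite("pics/both0.png",np.hstack([cv2.resize(a,(400,300)),cv2.resize(b,(400,300))]))
cv2.imwrite("pics/c0.png",cv2.resize(a[110:230,210:370],(800,600),interpolation=cv2.INTER_CUBIC))
```

```text
(no output)
```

View pics/both0.png

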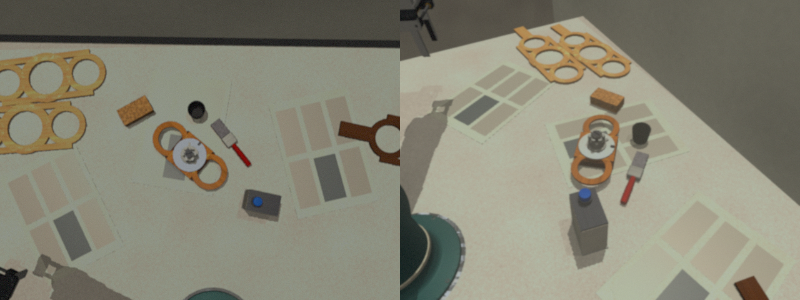

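View pics/c0.png

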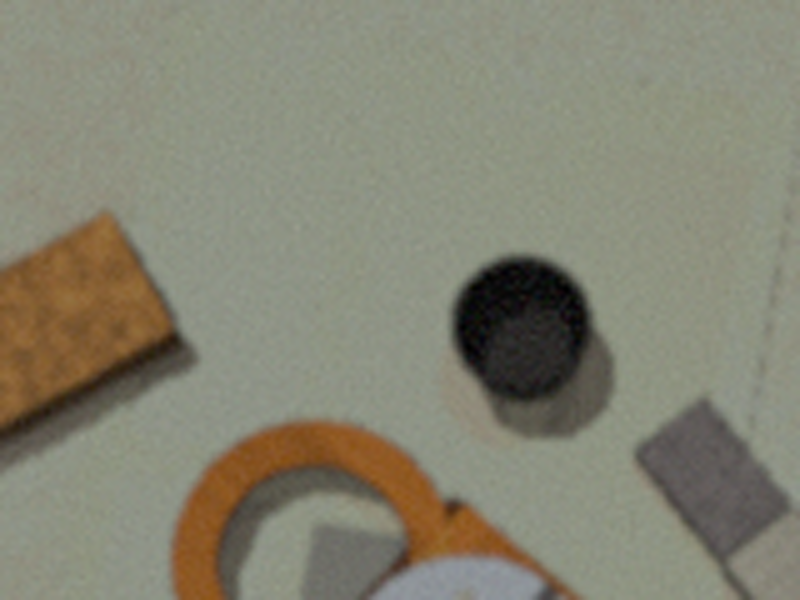

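>>> apply_moves([
  [[0,0,0],[-49.8,-31.8,0],1],
  [[0,0,0],[-49.8,-31.8,0],1],
  [[0,0,0],[-49.8,-31.8,0],1],
  [[0,0,0],[-49.8,-31.8,0],1],
  [[0,0,0],[-49.8,-31.8,0],1],
  [[0,0,0],[-49.8,-31.8,0],1],
  [[0,0,0],[-49.8,-31.8,0],1],
  [[0,0,0],[-49.8,-31.8,0],1],
  [[0,0,0],[-49.8,-31.8,0],1],
  [[0,0,0],[-49.8,-31.8,0],1],
  [[0,0,0],[-49.8,-31.8,0],1],
  [[0,0,0],[-49.8,-31.8,0],1],
  [[0,0,0],[-49.8,-31.8,0],1],
  [[0,0,0],[-49.8,-31.8,0],1],
  [[0,0,0],[-49.8,-31.8,0],1],
  [[0,0,0],[-49.8,-31.8,0],1],
  [[0,0,0],[-49.8,-31.8,0],1],
  [[0,0,0],[-49.8,-31.8,0],1],
])

```text
clock: 2.3
ee_pos: [577.6, 91.3, 302.6]
tool_rot: [[-0.922, 0.386, -0.0], [0.386, 0.922, 0.0], [0.0, 0.0, -1.0]]
contact_force: [-0.1, -0.1, 0.6]
gripper_width: 1.004
gripper_force: 0.0
```

Run:
```python
from h import *
o=robot.get_obs();print(o["clock"],o["ee_pos"],np.array(o["tool_rot"]).round(3),np.round(o["qpos"],1))
N=["stand","index","nut_top","nut_ear","stud_end"]
for i in range(2): c=look("wrist",N)
cv2.imwrite("pics/w1.png",c["frame"]);np.savez("w1",**{k:c[k] for k in("K","world_from_camera")})
print(np.round(c["world_from_camera"],3),c["K"])
```

```text
2.3 [577.58033688  91.30315384 302.61284366] [[-0.922  0.386 -0.   ]
 [ 0.386  0.922  0.   ]
 [ 0.     0.    -1.   ]] [-24.3  20.2  15.5  98.8  -6.   61.8  60.5]
wrist stand 0.6 [575.5  94.2   2.8]
wrist nut_top 0.9 [576.   93.7  75.8]
wrist nut_top 0.25 [618.3 -49.3   5.5]
wrist nut_ear 0.9 [617.4  95.7  43.6]
wrist stud_end 0.96 [573.7  86.6  85.3]
wrist stand 0.71 [577.1  94.3   2.3]
wrist index 0.95 [612.1  63.   40.7]
wrist nut_top 0.93 [574.6  97.1  75.7]
wrist nut_ear 0.65 [620.4  97.7  43.7]
wrist stud_end 0.76 [576.6  87.8  88.7]
wrist stud_end 0.44 [619.4  94.8  39. ]
[[ 3.87000e-01  8.95000e-01  2.22000e-01  5.13350e+02]
 [ 9.22000e-01 -3.76000e-01 -9.30000e-02  1.18891e+02]
 [ 1.00000e-03  2.41000e-01 -9.71000e-01  3.84969e+02]
 [ 0.00000e+00  0.00000e+00  0.00000e+00  1.00000e+00]] [[371.64829954   0.         315.35178742]
 [  0.         371.64829954 232.28112905]
 [  0.           0.           1.        ]]
```

View pics/w1.png

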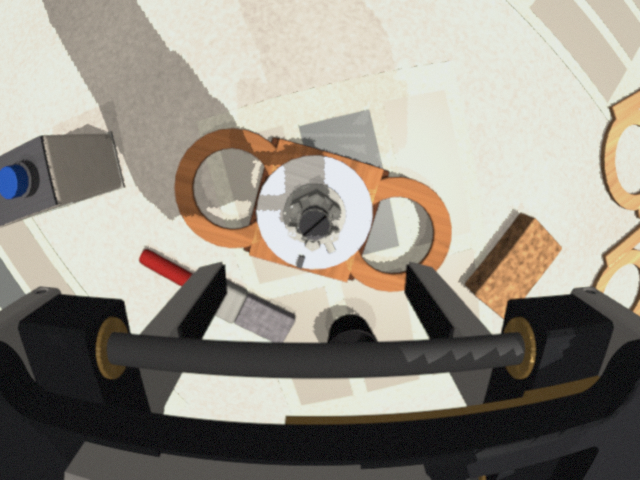

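```bash
cat >> h.py <<'E'
def ortho(c,z,cx,cy,half,n=400):
    # image: right = world x, up = world y
    g=np.linspace(-half,half,n);X,Y=np.meshgrid(cx+g,cy-g)
    T=np.linalg.inv(np.array(c["world_from_camera"]))
    P=np.stack([X,Y,np.full_like(X,z)],-1)@T[:3,:3].T+T[:3,3]
    rxy=np.hypot(P[...,0],P[...,1]);th=np.arctan2(rxy,P[...,2])
    K=np.array(c["K"]);s=th/np.maximum(rxy,1e-9)
    u=K[0,2]+K[0,0]*s*P[...,0];v=K[1,2]+K[1,1]*s*P[...,1]
    return cv2.remap(c["frame"],u.astype(np.float32),v.astype(np.float32),cv2.INTER_CUBIC)
E
python3 - <<'E'
from h import *
d=dict(np.load("w1.npz"));d["frame"]=cv2.imread("pics/w1.png")
cv2.imwrite("pics/o1.png",np.hstack([ortho(d,86,577,92,25),ortho(d,41,577,92,60)]))
E
```

```text
(no output)
```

View pics/o1.png

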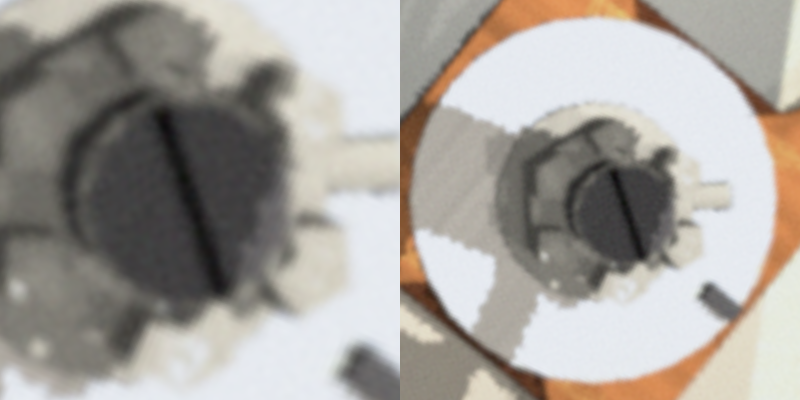

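>>> apply_moves([
  [[0,0,0.094],[0.24,0,4],1],
  [[0,0,0.094],[0.24,0,8],1],
  [[0,0,0.094],[0.24,0,11],1],
  [[0,0,0.094],[0.24,0,13.5],1],
  [[0,0,0.094],[0.24,0,15],1],
  [[0,0,0.094],[0.24,0,15.7],1],
  [[0,0,0.094],[0.24,0,15.7],1],
])

```text
clock: 3.48
ee_pos: [575.4, 90.9, 144.5]
tool_rot: [[-0.881, 0.472, -0.002], [0.472, 0.881, -0.001], [0.001, -0.002, -1.0]]
contact_force: [0.3, 0.3, 1.1]
gripper_width: 0.999
gripper_force: 0.0
```

Run:
```python
from h import *
c=look("wrist",["index","nut_top","nut_ear","stud_end"])
np.savez("w2",frame=c["frame"],K=c["K"],world_from_camera=c["world_from_camera"])
cv2.imwrite("pics/o2.png",np.hstack([ortho(c,86,575,92,25),ortho(c,41,575,92,60)]))
```

```text
wrist index 0.56 [609.   61.7  38.5]
wrist nut_top 0.68 [577.9  89.8  89.1]
wrist nut_top 0.55 [576.9  91.6   5.3]
wrist nut_ear 0.88 [616.6  95.5  42. ]
wrist stud_end 0.74 [578.6  87.4  86.4]
```

View pics/o2.png

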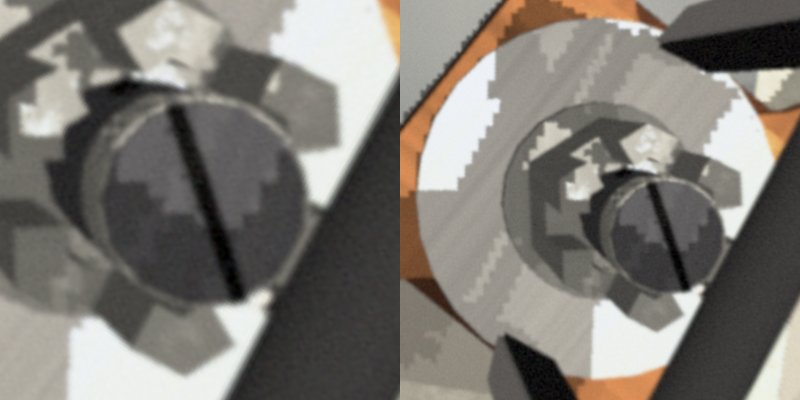

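>>> apply_moves([
  [[0,0,0],[0,0.1,0],1],
  [[0,0,0],[0,0.1,0],0.35],
  [[0,0,0],[0,0.1,0],0.35],
  [[0,0,0],[0,0.1,0],0.35],
  [[0,0,0],[0,0.1,0],0.35],
  [[0,0,0],[0,0.1,0],0.35],
  [[0,0,0],[0,0.1,0],0.35],
  [[0,0,0],[0,0.1,0],0.35],
  [[0,0,0],[0,0.1,0],0.35],
  [[0,0,0],[0,0.1,0],0.35],
])

```text
clock: 4.57
ee_pos: [575.8, 90.7, 145.6]
tool_rot: [[-0.881, 0.473, -0.002], [0.473, 0.881, -0.001], [0.001, -0.002, -1.0]]
contact_force: [-4.9, -6.3, 5.5]
gripper_width: 0.467
gripper_force: 30.0
```

>>> apply_moves([
  [[0,0,0.05],[0,-0.12,0],0.35],
  [[0,0,0.15],[0,-0.12,0],0.35],
  [[0,0,0.25],[0,-0.12,0],0.35],
  [[0,0,0.35],[0,-0.12,0],0.35],
  [[0,0,0.45],[0,-0.12,0],0.35],
  [[0,0,0.5],[0,-0.12,0],0.35],
])

```text
clock: 5.07
ee_pos: [575.8, 90.9, 145.6]
tool_rot: [[-0.542, 0.84, 0.0], [0.84, 0.542, -0.0], [-0.0, 0.0, -1.0]]
contact_force: [1.5, -0.0, -1.4]
gripper_width: 0.465
gripper_force: 30.0
```

>>> apply_moves([
  [[0,0,0.1],[0,0,0],0.35],
  [[0,0,0.2],[0,0,0],0.35],
  [[0,0,0.3],[0,0,0],0.35],
  [[0,0,0.4],[0,0,0],0.35],
  [[0,0,0.5],[0,0,0],0.35],
  [[0,0,0.6],[0,0,0],0.35],
  [[0,0,0.66],[0,0,0],0.35],
  [[0,0,0.7],[0,0,0],0.35],
  [[0,0,0.7],[0,0,0],0.35],
  [[0,0,0.7],[0,0,0],0.35],
])

```text
clock: 5.9
ee_pos: [576.2, 90.9, 145.6]
tool_rot: [[0.121, 0.993, 0.001], [0.993, -0.121, -0.0], [-0.0, 0.001, -1.0]]
contact_force: [4.5, -0.1, -6.2]
gripper_width: 0.465
gripper_force: 30.0
```

Run:
```python
from h import *
c=look("wrist",["index","nut_top","nut_ear","stud_end"])
o=robot.get_obs();R=np.array(o["tool_rot"]);print(np.degrees(np.arctan2(R[1,1],R[0,1])))
cv2.imwrite("pics/o3.png",np.hstack([ortho(c,86,575.8,91,25),ortho(c,41,575.8,91,60)]))
```

```text
wrist nut_top 0.33 [575.7  93.8   5.3]
wrist nut_ear 0.86 [594.8  56.   43.3]
wrist stud_end 0.79 [573.7  86.8  86.3]
wrist stud_end 0.43 [576.9  92.3  38.7]
-6.939782346853961
```

View pics/o3.png

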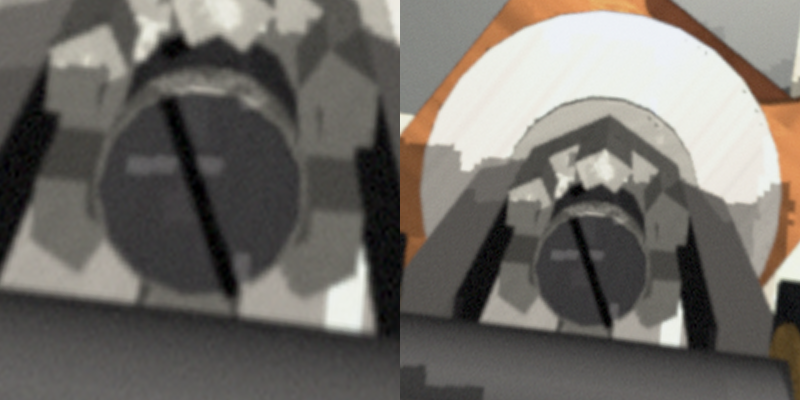

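>>> apply_moves([
  [[0,0,0.04],[0,0,0],0.35],
  [[0,0,0.08],[0,0,0],0.35],
  [[0,0,0.097],[0,0,0],0.35],
  [[0,0,0.097],[0,0,0],0.35],
  [[0,0,0.097],[0,0,0],0.35],
])

```text
clock: 6.57
ee_pos: [576.2, 90.9, 145.6]
tool_rot: [[0.216, 0.976, 0.001], [0.976, -0.216, -0.0], [-0.0, 0.001, -1.0]]
contact_force: [6.1, -0.5, -5.5]
gripper_width: 0.468
gripper_force: 30.0
```

>>> apply_moves([
  [[0,0,0],[0,0,0],0.8],
  [[0,0,0],[0,0,0],0.8],
  [[0,0,0],[0,0,0],0.8],
  [[0,0,0],[0,0,0],0.8],
  [[0,0,0],[0,0,0],0.8],
  [[0,0,0],[0,0,-3],0.8],
  [[0,0,0],[0,0,-7],0.8],
  [[0,0,0],[0,0,-11],0.8],
  [[0,0,0],[0,0,-15],0.8],
  [[0,0,0],[0,0,-17],0.8],
  [[0,0,0],[0,0,-17],0.8],
])

```text
clock: 7.48
ee_pos: [577.0, 90.7, 320.4]
tool_rot: [[0.216, 0.976, 0.006], [0.976, -0.216, 0.002], [0.003, 0.006, -1.0]]
contact_force: [-0.2, 0.3, 0.0]
gripper_width: 0.801
gripper_force: 0.0
```

Run:
```python
from h import *
c=look("wrist",["index","nut_top","nut_ear","stud_end"])
cv2.imwrite("pics/o4.png",np.hstack([ortho(c,86,575.8,91,25),ortho(c,41,575.8,91,60)]))
```

```text
wrist index 0.58 [612.9  63.   40.1]
wrist nut_top 0.96 [573.4  94.   76.6]
wrist nut_ear 0.88 [590.3  55.6  41.4]
wrist stud_end 0.79 [575.9  88.2  89. ]
```

View pics/o4.png

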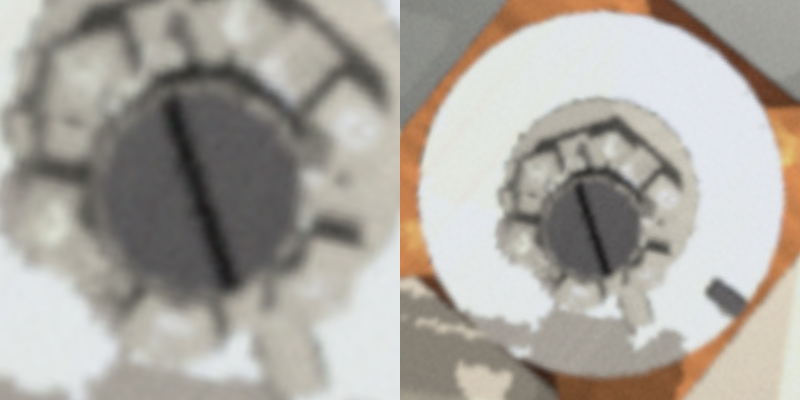

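```bash
python3 -c "
from rig import robot
print(robot.sign_off())"
```

```text
the job is handed in; nothing more can be done
None
```

The nut is tightened past snug until its ear (about −73°) lines up with the saw line (about −72°), within 1–2° by the wrist camera. It is released, the gripper is clear, and the job is handed in; I moved nothing near the tin, pot, block or brush, though I did not re-image them afterwards.

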